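# Close the blank clamp and feel its gap

### The arm

A 6-joint arm with a two-finger parallel gripper is mounted at the origin on the work surface. World frame = base frame: x ahead of the robot, y to its left, z up, the work surface at z = 0. Lengths are in m, angles in rad, forces in N, time in s.
With the tool pointing down it reaches from about 0.35 to 0.975 m from the base axis. Payload 4.9 kg.
Tool frame: the origin (TCP) lies at the very end of the fingers, on their centre line; the grasp point (between the pads) lies 19 mm behind it (ctrl.grasp_offset is the distance from the TCP to the grasp point, in m); z points along the fingers, y is the line along which they close (so a half turn about z gives the same grasp; the last joint's range is limited). The gripper opens to 85 mm and grips with 20 to 120 N. Pads are 22 mm wide; open, the fingers measure 114 mm over their backs; the gripper's body (76 mm by 85 mm) begins 54 mm behind the grasp point. The pads swing forward as they close: fully open they stand 13 mm farther back than shut.
Start: joints at [1.074, 0.053, 1.613, -0, 1.476, -0.119], TCP at [0.231, 0.581, 0.231] pointing down, gripper open.
Joint ranges: [-3.01, 3.01], [-1.01, 2.22], [0.06, 2.58], [-1.02, 4.17], [0.09, 2.62], [-3.14, 3.14]. Speed limits (rad/s): [2.57, 2.57, 3.14, 3.14, 3.14, 3.14].

### API

Orientations are given as a rotation vector (axis times angle).
In Python, from station import ctrl, optics gives the robot as it stands.
- The arm moves only by the shell command python3 -m handwheel 'ROWS' [OPENING] [FORCE]. ROWS is JSON, a list of rows, each an object of numbers: "tx", "ty", "tz": the shift along the tool's x, y, z in mm; "roll": the turn about the tool's z in rad. A call has 1 to 12 rows; each row shifts and turns the commanded pose from where the row before left it, along the tool's axes as they then stand; what a row does not reach is not made up. A row lasts 1/12 s, in which the tool goes at most 41.7 mm and 7.16 degrees, less where a joint would pass 70% of its speed; a pose out of reach is approached as far as the arm can. A call with a gripper value outside its range is refused whole. OPENING is the finger opening in mm, from 0 to 85.4, set as the call begins (- or left out, the last holds). The fingers move at their own pace and stop on an object; FORCE is the grip in N (left out, the last holds). Time passes only in rows, so rows that do not move let the fingers close. It gives the time, the measured TCP pose, the force, the opening and the grip force at its end, in the units of the state.
- ctrl.get_obs(): the state, without advancing time (a new reading comes with each control period).
- optics.get_image(name): name is "scene" or "top" or "wrist"; returns (picture, depth): 400x640x3 uint8, red, green, blue; 400x640 float32, m along the optical axis (not along the pixel's ray), 0 where there is no reading.
- optics.camera_params(name): a dict with "mtx" (3x3 intrinsics, pixels), "extrinsics" (4x4, takes a point from camera to world coordinates); the wrist camera has in their place "tool_from_camera" (4x4, takes a point from camera to tool coordinates, whose origin is the TCP and whose axes are the flange's). Camera axes: x right, y down, z forward; pixel columns grow to the right and rows downward; lengths in m; the calibration is good to about 2 mm. A picture is of the moment at which its call begins: read the wrist's pose just before it. camera_params takes no time and is no camera call.
- ctrl.finish_job(): hands the job in; it is judged then, once.
The state is a dict: "t": time; "q": joint angles; "dq": joint speeds; "effort": joint torques, N m; "tool_pos": TCP position; "tool_rot": TCP orientation; "contact_force": force on the tool from outside, world axes, zero at the start; "wrist_torque": the same for the moment, N m; "opening": finger opening in m; "grip_force": force on a finger pad.
Only numpy, scipy, OpenCV 4.12 (cv2) and the standard library are available. Lean on these libraries where they do the work, as an engineer would, in place of code of your own. Each camera call takes 0.05 s, during which the arm holds its last target. There are 200 camera calls.

### The job

Knock the red pin of the green clamp fixture fully home with the orange mallet (not with the fingers) and put the mallet back down on the bench. Then take the feeler blade from its blue holder by the yellow handle and slide it straight down between the two plates of the clamp until it drags snugly on both, without forcing it or running it to the bottom. Finish while still holding the blade there, at that depth, and leave the other things on the bench alone.

Things in the scene. Friction and masses are not known exactly. Their poses are not given: they have to be found in the camera images.
- fixture: Green cast clamp fixture, bolted down. Base 110 (x) by 250 (y) by 25 mm high, spanning y -155 to +95 mm; origin on the bench under the gap. On it a head floats up to 5 mm either way along y (light centring spring, 0.2 N/mm), so it aligns itself to the blade. The head carries two plates facing each other across y, and at y = -95 mm the pin post, 44 x 36 mm, top at z = 70 mm.
- pin: Red-capped steel pin in the pin post, axis vertical at x = 0, y = -95 mm of the fixture; origin at the underside of its cap (24 mm diameter, 10 mm thick). It starts up, cap underside 94 mm above the bench; fully home it has moved down 24 mm and the cap sits on the post. It takes 12 to 15 N to move, and stays where it is driven. Driving it wedges the brass plate 7 mm towards the aluminium plate.
- pin_top (a point): Centre of the top of the red cap, the point to strike: 104 mm above the bench when up, 80 mm when home.
- former: Aluminium plate on the +y side of the gap, 50 mm (x) by 14 mm, from z = 50 to 115 mm above the bench, face upright. Set 0 to 1.5 mm back by hand, differently each time (unknown). Body origin coincides with the fixture's when the head is centred.
- jaw: Brass plate on the -y side, 50 mm wide, 12 mm thick, same height; its face leans, so the gap narrows downwards 1 mm per 10 mm. Springs press it to the gap: 2 N preload, 5 N/mm, so past first touch the squeeze grows 0.5 N per mm of depth; the upward drag on the blade is roughly 1 to 2.5 times the squeeze. Origin is in the fixture's axes and shifts along y with the plate.
- gap_mouth (a point): Middle of the gap (pin home) at the plate tops, 115 mm above the bench, on the floating head; x along the plates, y across the gap to the aluminium plate. Pin home, the gap is 7 to 8.5 mm here and 0.5 to 2 mm at the plate feet 65 mm lower: the 4 mm blade first touches both plates 30 to 45 mm down. Lips flared outwards rise 9 mm above the plate tops.
- mallet: Orange-headed mallet, 0.35 kg nominal, standing on its striking face: head a 44 mm diameter, 65 mm tall upright cylinder, origin at the centre of its underside; wooden handle 18 mm wide, 20 mm high, level along the mallet's -x from 18 to 140 mm, its mid-height 35 mm above the face. Pinch the handle from above across y, near the head (50 mm from the head axis).
- holder: Blue block 70 x 60 x 50 mm high, fixed; origin at its underside centre. A slot in the middle of its top, 26 mm (x) by 6 mm (y), 45 mm deep, holds the blade upright.
- blade: Feeler blade standing upright in the holder: steel blade 24 mm wide (x), 4 mm thick (y), 80 mm long below the yellow handle, which is 26 mm (x) by 16 mm (y) by 45 mm, from 80 to 125 mm above the tip. Origin at the centre of the lower tip, z up towards the handle; tip 5 mm above the bench at the start. About 80 g. Pinch the handle from above across y, about 105 mm above the tip.
- dish: Spun aluminium plate, 140 mm diameter, 25 mm high, leave alone; origin under its centre.
- small_dish: Spun aluminium plate, 110 mm diameter, 25 mm high, leave alone; origin under its centre.
- spray: White spray bottle, 66 mm diameter, red trigger head, 180 mm tall, leave alone; origin under its centre.
- carton: Yellow carton 65 x 150 x 45 mm, leave alone; origin under its centre.
- wax_bar: Brown wrapped wax bar 60 x 90 x 35 mm, leave alone; origin under its centre.
- wrench: Steel wrench 200 mm long lying flat, leave alone.
There are look-alikes about, which are no part of the job. Leave any black look-alike of the blade alone.

How it is judged:
By the outcome, as a careful person would: the job done as asked, in the order asked, and still so for the second after the job is handed in, while the arm keeps its last pose, push and grip.
It also fails if it takes over 58 s, if anything falls off the work surface, if the arm or the gripper's body presses on something with over 40 N, if the wrist force passes 120 N, or if a joint passes its speed limit or range.

## Working session

There is one attempt and no reset: what is moved stays moved. The work goes in short steps, Python scripts to look and compute and a shell command to move; the robot and the scene stay as the last step left them, time stands still between calls to the robot, and variables do not carry over. Pictures are saved under pics/ and viewed, at most 10 in all, crops included, and the job is handed in when it is done.

```bash
ls; mkdir -p pics; python3 - <<'E'
from station import ctrl, optics
import cv2,numpy as np
o=ctrl.get_obs()
print(o['t'],o['tool_pos'],o['tool_rot'],o['contact_force'],o['opening'],ctrl.grasp_offset)
for n in ['scene','top']:
    im,d=optics.get_image(n)
    cv2.imwrite(f'pics/{n}0.png',im[:,:,::-1]); np.savez(f'pics/{n}0.npz',im=im,d=d)
    p=optics.camera_params(n);print(n,p['mtx'].tolist(),np.round(p['extrinsics'],4).tolist())
print(optics.camera_params('wrist'))
E
```

```text
pics
0.0 [0.2302304  0.58038825 0.23007671] [-5.89721231e-01 -3.08512708e+00  3.02382134e-03] [ 0.00930643 -0.03775027  0.5018393 ] 0.08581535084767326 0.0187
scene [[496.28214771863844, 0.0, 323.18198193038876], [0.0, 496.28214771863844, 197.0088252767583], [0.0, 0.0, 1.0]] [[-0.353, 0.7705, -0.5308, 1.3055], [0.9356, 0.2853, -0.208, 0.3354], [-0.0089, -0.57, -0.8216, 1.1872], [0.0, 0.0, 0.0, 1.0]]
top [[440.7873407867547, 0.0, 315.74805571947553], [0.0, 440.7873407867547, 199.93980402936123], [0.0, 0.0, 1.0]] [[-0.0001, -0.9986, 0.0536, 0.5097], [-1.0, -0.0, -0.0018, 0.0463], [0.0018, -0.0536, -0.9986, 1.454], [0.0, 0.0, 0.0, 1.0]]
{'mtx': array([[296.04730751,   0.        , 321.28630034],
       [  0.        , 296.04730751, 200.87277111],
       [  0.        ,   0.        ,   1.        ]]), 'tool_from_camera': array([[ 1.64383506e-03, -9.64541696e-01, -2.63925395e-01,
         6.79314930e-02],
       [ 9.99998498e-01,  1.44062941e-03,  9.63474764e-04,
         1.19433885e-03],
       [-5.49092898e-04, -2.63926582e-01,  9.64542616e-01,
        -1.42619125e-01],
       [ 0.00000000e+00,  0.00000000e+00,  0.00000000e+00,
         1.00000000e+00]])}
```

View pics/scene0.png

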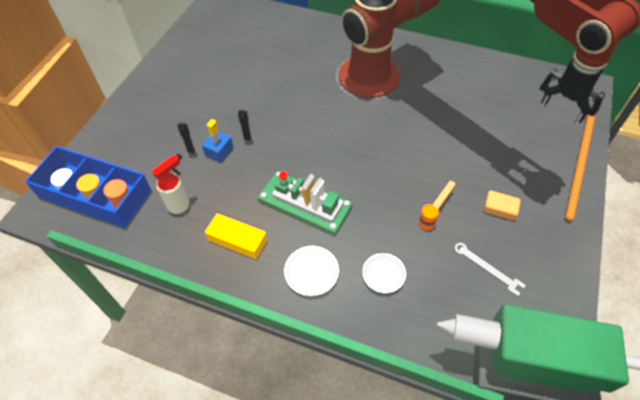

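View pics/top0.png

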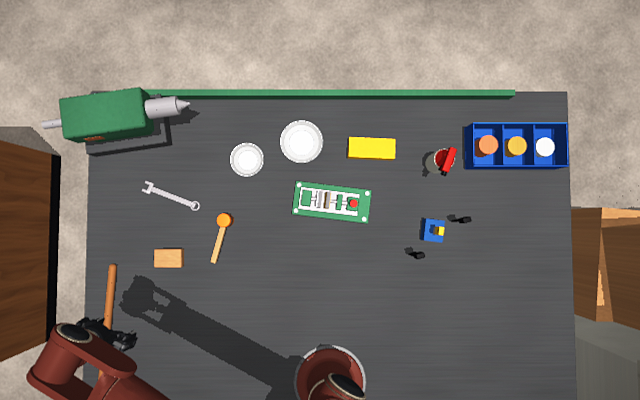

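The scene view shows the fixture around (305,200), the mallet head at (429,215), and the blue holder with its yellow handle at (215,140), flanked by two black look-alikes. In the top view the mallet head is at (223,220), the fixture at (332,201), the red pin at (354,203) and the holder at (434,230).

```bash
cat > h.py <<'E'
import cv2,numpy as np
from station import ctrl, optics
from scipy.spatial.transform import Rotation as R
def cam(n,obs=None):
    p=optics.camera_params(n)
    if n!='wrist': return p['mtx'],p['extrinsics']
    T=np.eye(4);T[:3,:3]=R.from_rotvec(obs['tool_rot']).as_matrix();T[:3,3]=obs['tool_pos']
    return p['mtx'],T@p['tool_from_camera']
def onplane(K,E,uv,z):
    uv=np.atleast_2d(uv).astype(float)
    r=np.c_[uv,np.ones(len(uv))]@np.linalg.inv(K).T@E[:3,:3].T
    return E[:3,3]+r*((z-E[2,3])/r[:,2])[:,None]
def mask(im,h0,h1,s=120,v=60,box=None):
    H=cv2.cvtColor(im,cv2.COLOR_RGB2HSV)
    m=cv2.inRange(H,(h0,s,v),(h1,255,255))
    if box:
        k=np.zeros_like(m);a,b,c,d=box;k[b:d,a:c]=1;m=m*k
    return m
def big(m):
    c=cv2.findContours(m,cv2.RETR_EXTERNAL,cv2.CHAIN_APPROX_NONE)[0]
    return max(c,key=cv2.contourArea)[:,0,:]
def to_tool(p,obs):
    return R.from_rotvec(obs['tool_rot']).inv().apply(np.asarray(p)-obs['tool_pos'])*1000
E
python3 - <<'E'
from h import *
F=np.load('pics/top0.npz');im,d=F['im'],F['d'];K,E=cam('top')
def rep(n,c,z):
    P=onplane(K,E,c,z)[:,:2]
    r=cv2.minAreaRect((P*1000).astype(np.float32));print(n,len(c),np.round(r,2) if 0 else r)
rep('green',big(mask(im,40,85,80,50,(285,170,380,235))),.025)
rep('holder',big(mask(im,95,125,120,50,(400,200,460,260))),.05)
rep('yellow',big(mask(im,20,35,150,100,(420,215,460,245))),.13)
rep('red',big(mask(im,0,8,150,80,(340,190,370,215))),.104)
rep('orange',big(mask(im,8,18,200,150,(210,208,236,232))),.065)
m=mask(im,5,25,60,80,(205,232,235,270));rep('mhandle',big(m),.045)
for u,v in [(223,220),(218,245),(217,255),(434,230),(440,230),(354,203),(462,219),(414,253)]:
    z=d[v,u];P=(E@np.r_[np.linalg.inv(K)@[u,v,1]*z,1])[:3];print(u,v,np.round(P,3))
E
```

```text
green 213 ((580.5465087890625, -6.865692138671875), (248.94384765625, 109.71484375), 82.85620880126953)
holder 100 ((490.15948486328125, -325.7874450683594), (72.09166717529297, 71.47240447998047), 81.97747039794922)
yellow 27 ((489.08575439453125, -325.67333984375), (24.22244644165039, 20.940828323364258), 89.99417114257812)
red 20 ((572.8355102539062, -70.40227508544922), (18.40538787841797, 18.470308303833008), 89.75785827636719)
orange 39 ((522.6803588867188, 334.0316162109375), (40.99578857421875, 40.87255096435547), 89.99888610839844)
mhandle 71 ((435.3505554199219, 358.17181396484375), (20.61867332458496, 103.64733123779297), 74.6086196899414)
223 220 [0.521 0.334 0.072]
218 245 [0.442 0.356 0.041]
217 255 [0.41  0.358 0.044]
434 230 [ 0.49  -0.329  0.063]
440 230 [ 0.491 -0.328  0.131]
354 203 [ 0.573 -0.073  0.104]
462 219 [ 0.524 -0.397  0.124]
414 253 [ 0.42  -0.257  0.097]
```

```bash
python3 -m handwheel '[{"tx":-32,"ty":-12.6},{"tx":-32,"ty":-12.6},{"tx":-32,"ty":-12.6},{"tx":-32,"ty":-12.6},{"tx":-32,"ty":-12.6},{"tx":-32,"ty":-12.6},{"tx":-32,"ty":-12.6},{"tx":-32,"ty":-12.6},{"tx":-32,"ty":-12.6},{"tx":-30,"ty":-12.6},{"roll":-0.11},{}]' 85 40
python3 - <<'E'
from h import *
o=ctrl.get_obs();im,d=optics.get_image('wrist');cv2.imwrite('pics/w1.png',im[:,:,::-1])
K,E=cam('wrist',o)
m=mask(im,8,18,200,150);c=big(m);P=onplane(K,E,c,.065)*1e3
print('orange',cv2.minAreaRect(P[:,:2].astype(np.float32)),c.min(0),c.max(0))
print(o['tool_pos'],R.from_rotvec(o['tool_rot']).as_matrix().round(3))
E
```

```text
$[0]: bad value
Traceback (most recent call last):
  File "h.py", line 21, in big
    return max(c,key=cv2.contourArea)[:,0,:]
           ~~~^^^^^^^^^^^^^^^^^^^^^^^
ValueError: max() iterable argument is empty
```

View pics/w1.png

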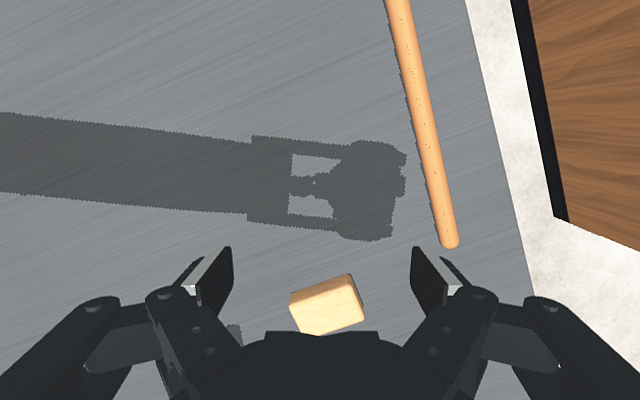

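The wrist view, taken before any move, shows only bench, the wax bar at (328,305) and the stick. The row format was refused, so I'll give all four keys.

```bash
python3 -m handwheel '[{"tx":-32,"ty":-12.6,"tz":0,"roll":0},{"tx":-32,"ty":-12.6,"tz":0,"roll":0},{"tx":-32,"ty":-12.6,"tz":0,"roll":0},{"tx":-32,"ty":-12.6,"tz":0,"roll":0},{"tx":-32,"ty":-12.6,"tz":0,"roll":0},{"tx":-32,"ty":-12.6,"tz":0,"roll":0},{"tx":-32,"ty":-12.6,"tz":0,"roll":0},{"tx":-32,"ty":-12.6,"tz":0,"roll":0},{"tx":-32,"ty":-12.6,"tz":0,"roll":0},{"tx":-30,"ty":-12.6,"tz":0,"roll":0},{"tx":0,"ty":0,"tz":0,"roll":-0.11},{"tx":0,"ty":0,"tz":0,"roll":0}]' 85 40
python3 - <<'E'
from h import *
o=ctrl.get_obs();im,d=optics.get_image('wrist');cv2.imwrite('pics/w2.png',im[:,:,::-1])
print(o['t'],o['tool_pos'],R.from_rotvec(o['tool_rot']).as_matrix().round(3).tolist())
E
```

```text
t: 1.15
tool_pos: [0.4806, 0.345, 0.2308]
tool_rot: [-0.421, -3.112, 0.001]
contact_force: [0.6, 0.5, 0.3]
opening: 0.0847
grip_force: 0.0
1.15 [0.48061392 0.34501076 0.23077457] [[-0.964, 0.266, -0.001], [0.266, 0.964, -0.0], [0.001, -0.001, -1.0]]
```

View pics/w2.png

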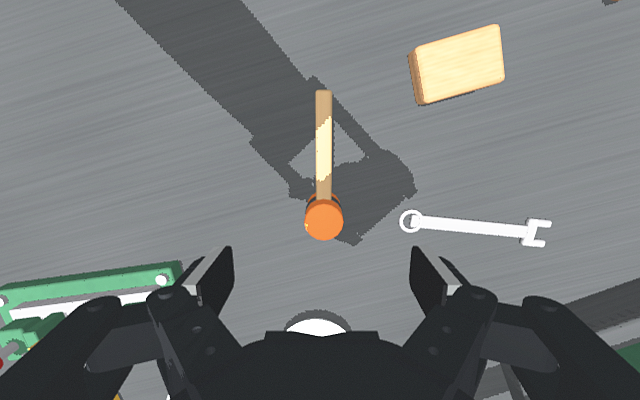

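The wrist view shows the mallet head at (324,218) with its handle running straight up the image, so the tool is aligned with it.

```bash
python3 - <<'E'
from h import *
o=ctrl.get_obs();im=cv2.imread('pics/w2.png')[:,:,::-1].copy();K,E=cam('wrist',o)
c=big(mask(im,5,14,215,150,(300,190,350,245)))
(u,v),r=cv2.minEnclosingCircle(c.astype(np.float32));h=onplane(K,E,(u,v),.065)[0];print(u,v,r,h,'r mm',r*0+np.linalg.norm(onplane(K,E,(u+r,v),.065)[0]-h)*1e3)
m=mask(im,8,28,40,100,(305,88,345,188));c=big(m)
P=onplane(K,E,c,.045);f=cv2.minAreaRect((P[:,:2]*1e3).astype(np.float32));print('handle',f)
hc=np.r_[np.array(f[0])/1e3,.045];x=(h-hc)[:2];x/=np.linalg.norm(x);print('mallet x',x,np.degrees(np.arctan2(x[1],x[0])))
g=np.r_[h[:2]-.046*x,.035-ctrl.grasp_offset];print('to tool',to_tool(g,o))
print('head tool',to_tool(h,o), 'handle tool',to_tool(hc,o))
E
```

```text
Traceback (most recent call last):
  File "h.py", line 21, in big
    return max(c,key=cv2.contourArea)[:,0,:]
           ~~~^^^^^^^^^^^^^^^^^^^^^^^
ValueError: max() iterable argument is empty
```

```bash
python3 - <<'E'
from h import *
o=ctrl.get_obs();im=cv2.imread('pics/w2.png')[:,:,::-1].copy();K,E=cam('wrist',o)
H=cv2.cvtColor(im,cv2.COLOR_RGB2HSV);print(H[220,324],H[150,323],H[195,323])
c=big(mask(im,5,20,190,100,(300,190,350,245)))
(u,v),r=cv2.minEnclosingCircle(c.astype(np.float32));h=onplane(K,E,(u,v),.065)[0];print(u,v,r,h,'r mm',np.linalg.norm(onplane(K,E,(u+r,v),.065)[0]-h)*1e3)
m=mask(im,8,28,40,100,(305,88,345,188));c=big(m)
P=onplane(K,E,c,.045);f=cv2.minAreaRect((P[:,:2]*1e3).astype(np.float32));print('handle',f)
hc=np.r_[np.array(f[0])/1e3,.045];x=(h-hc)[:2];x/=np.linalg.norm(x);print('mallet x',x,np.degrees(np.arctan2(x[1],x[0])))
g=np.r_[h[:2]-.046*x,.035-ctrl.grasp_offset];print('to tool',to_tool(g,o))
print('head tool',to_tool(h,o), 'handle tool',to_tool(hc,o))
E
```

```text
[ 13 174 246] [ 27  46 255] [ 17  95 202]
309.0 209.0 6.708303928375244 [0.50144031 0.32761707 0.065     ] r mm 7.300314353929864
handle ((435.85443115234375, 361.80657958984375), (18.147058486938477, 104.61016845703125), 74.3779067993164)
mallet x [ 0.88674674 -0.46225558] -27.532751846039883
to tool [ 19.15188618  -2.16050399 214.53454656]
head tool [-25.80202386 -11.74097912 165.80005704] handle tool [ 46.52804766   3.63981847 185.85553784]
```

```bash
python3 - <<'E'
from h import *
o=ctrl.get_obs();im=cv2.imread('pics/w2.png')[:,:,::-1].copy();K,E=cam('wrist',o)
c=big(mask(im,9,17,140,210,(300,190,350,245)))
(u,v),r=cv2.minEnclosingCircle(c.astype(np.float32));h=onplane(K,E,(u,v),.065)[0];print(u,v,r,h,'r mm',np.linalg.norm(onplane(K,E,(u+r,v),.065)[0]-h)*1e3)
x=np.array([.9632,-.2689]);g=np.r_[h[:2]-.046*x,.035-ctrl.grasp_offset];print('to tool',to_tool(g,o));print('head',to_tool(h,o))
E
```

```text
323.26104736328125 221.48008728027344 19.26715850830078 [0.51941136 0.3387797  0.065     ] r mm 21.213220938307913
to tool [  5.8334241    3.89651051 214.52075983]
head [-40.12643458   3.82738953 165.78159036]
```

```bash
python3 -m handwheel '[{"tx":3,"ty":2.5,"tz":36,"roll":0},{"tx":0,"ty":0,"tz":40,"roll":0},{"tx":0,"ty":0,"tz":40,"roll":0},{"tx":0,"ty":0,"tz":40,"roll":0},{"tx":0,"ty":0,"tz":30,"roll":0},{"tx":0,"ty":0,"tz":18,"roll":0},{"tx":0,"ty":0,"tz":10,"roll":0},{"tx":0,"ty":0,"tz":0,"roll":0},{"tx":0,"ty":0,"tz":0,"roll":0}]' 
python3 -m handwheel '[{"tx":0,"ty":0,"tz":0,"roll":0},{"tx":0,"ty":0,"tz":0,"roll":0},{"tx":0,"ty":0,"tz":0,"roll":0},{"tx":0,"ty":0,"tz":0,"roll":0},{"tx":0,"ty":0,"tz":0,"roll":0},{"tx":0,"ty":0,"tz":0,"roll":0},{"tx":0,"ty":0,"tz":0,"roll":0},{"tx":0,"ty":0,"tz":0,"roll":0}]' 0 120
```

```text
t: 1.95
tool_pos: [0.4773, 0.3504, 0.0178]
tool_rot: [0.419, 3.113, 0.0]
contact_force: [-0.3, 0.2, 0.6]
opening: 0.085
grip_force: 0.0
t: 2.62
tool_pos: [0.4778, 0.3497, 0.0182]
tool_rot: [0.419, 3.113, 0.0]
contact_force: [-2.6, -1.2, 5.6]
opening: 0.0159
grip_force: 116.9
```

```bash
python3 -m handwheel '[{"tx":0,"ty":0,"tz":-15,"roll":0},{"tx":0,"ty":0,"tz":-35,"roll":0},{"tx":0,"ty":0,"tz":-40,"roll":0},{"tx":0,"ty":0,"tz":-40,"roll":0},{"tx":0,"ty":0,"tz":-40,"roll":0},{"tx":0,"ty":0,"tz":-15,"roll":-0.05},{"tx":0,"ty":0,"tz":0,"roll":-0.1},{"tx":0,"ty":0,"tz":0,"roll":0},{"tx":0,"ty":0,"tz":0,"roll":0}]' 
python3 - <<'E'
from h import *
o=ctrl.get_obs();im,d=optics.get_image('wrist');cv2.imwrite('pics/w3.png',im[:,:,::-1])
print(o['t'],o['tool_pos'],R.from_rotvec(o['tool_rot']).as_matrix().round(3).tolist(),o['opening'],o['contact_force'])
E
```

```text
t: 3.37
tool_pos: [0.4765, 0.3492, 0.2006]
tool_rot: [-0.189, -3.133, 0.002]
contact_force: [-0.0, -0.2, -4.3]
opening: 0.0161
grip_force: 117.5
3.3667 [0.47647661 0.34923806 0.20057871] [[-0.993, 0.12, -0.003], [0.12, 0.993, -0.001], [0.002, -0.002, -1.0]] 0.016124283555551087 [-0.02319913 -0.15238279 -4.31326882]
```

View pics/w3.png

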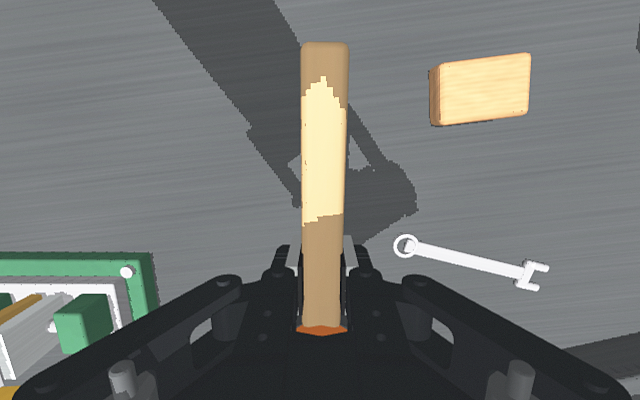

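The mallet is held by the handle, straight along tool x. The handle end is at (325,43) and the orange head is just visible at (322,331).

```bash
python3 - <<'E'
from h import *
o=ctrl.get_obs();K,E=cam('wrist',o)
for uv in [(302,44),(347,44),(302,140),(346,140),(297,326),(346,326)]: print(uv,to_tool(onplane(K,E,uv,o['tool_pos'][2]+.0287)[0],o).round(1))
im,d=optics.get_image('scene');cv2.imwrite('pics/s3.png',im[:,:,::-1])
im,d=optics.get_image('top');Kt,Et=cam('top')
c=big(mask(im,9,18,140,150,(205,180,260,240)));print('head top',cv2.boundingRect(c))
(u,v),r=cv2.minEnclosingCircle(c.astype(np.float32));hh=onplane(Kt,Et,(u,v),o['tool_pos'][2]+.0187+.03)[0];print(hh,to_tool(hh,o))
R0=R.from_rotvec(o['tool_rot']).as_matrix()
print('pin tool',to_tool([.5728,-.0704,.104],o))
E
```

```text
(302, 44) [ 93.1  -5.2 -28.4]
(347, 44) [ 93.1  10.5 -28.4]
(302, 140) [ 60.2  -5.7 -28.5]
(346, 140) [ 60.2  10.9 -28.5]
(297, 326) [-22.1  -9.2 -28.8]
(346, 326) [-22.   12.9 -28.8]
head top (205, 212, 11, 16)
[0.52137208 0.33947964 0.24865293] [-45.77397368  -4.27094781 -48.84002969]
pin tool [-146.39341536 -404.72420166   96.36170469]
```

```bash
python3 -m handwheel '[{"tx":-5,"ty":-20,"tz":0,"roll":0},{"tx":-10,"ty":-38.5,"tz":0,"roll":0},{"tx":-10,"ty":-38.5,"tz":0,"roll":0},{"tx":-10,"ty":-38.5,"tz":0,"roll":0},{"tx":-10,"ty":-38.5,"tz":0,"roll":0},{"tx":-10,"ty":-38.5,"tz":0,"roll":0},{"tx":-10,"ty":-38.5,"tz":0,"roll":0},{"tx":-10,"ty":-38.5,"tz":0,"roll":0},{"tx":-10,"ty":-38.5,"tz":0,"roll":0},{"tx":-10,"ty":-38.5,"tz":0,"roll":0},{"tx":-5,"ty":-38.5,"tz":0,"roll":0},{"tx":0,"ty":0,"tz":0,"roll":0}]' 
python3 - <<'E'
from h import *
import time
o=ctrl.get_obs();im,d=optics.get_image('scene')
cv2.imwrite('pics/s4.png',cv2.resize(im[120:270,180:420],None,fx=3,fy=3)[:,:,::-1])
print(to_tool([.5728,-.0704,.104],o))
im,d=optics.get_image('top');cv2.imwrite('pics/t4.png',cv2.resize(im[160:250,290:400],None,fx=5,fy=5)[:,:,::-1])
E
```

```text
t: 4.52
tool_pos: [0.5286, -0.0704, 0.2013]
tool_rot: [-0.198, -3.134, 0.005]
contact_force: [0.2, 1.0, -3.0]
opening: 0.0161
grip_force: 118.2
[-44.02751985   5.85313436  97.16976131]
```

View pics/s4.png

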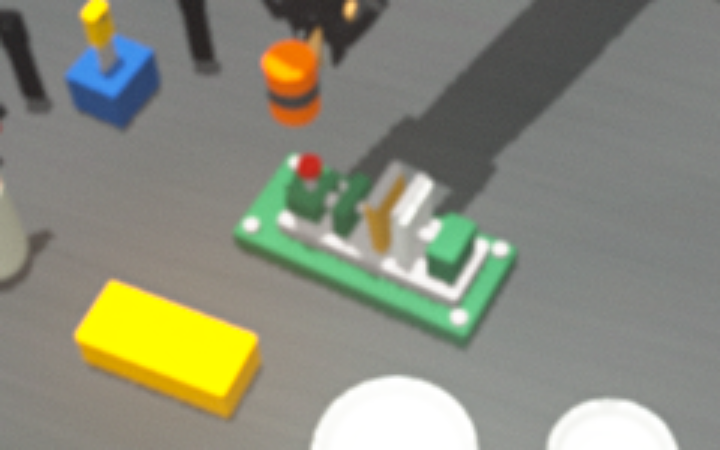

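The mallet hangs level, with its head at crop (292,80), above the red pin at (309,167). The fixture has not been disturbed.

```bash
python3 -m handwheel '[{"tx":2.5,"ty":5.8,"tz":20,"roll":0},{"tx":0,"ty":0,"tz":30,"roll":0},{"tx":0,"ty":0,"tz":16,"roll":0},{"tx":0,"ty":0,"tz":0,"roll":0},{"tx":0,"ty":0,"tz":12,"roll":0},{"tx":0,"ty":0,"tz":10,"roll":0}]' 
python3 - <<'E'
from h import *
o=ctrl.get_obs();print(to_tool([.5728,-.0704,.104],o),o['wrist_torque'])
E
python3 -m handwheel '[{"tx":0,"ty":0,"tz":8,"roll":0},{"tx":0,"ty":0,"tz":4,"roll":0}]'
```

```text
t: 5.12
tool_pos: [0.5284, -0.0577, 0.1161]
tool_rot: [0.183, 3.134, -0.001]
contact_force: [-7.1, 0.7, 10.6]
opening: 0.0162
grip_force: 120.0
[-45.53378635  -7.40460943  12.16874607] [ 0.07835758  0.92477383 -0.0565756 ]
t: 5.28
tool_pos: [0.5286, -0.0581, 0.1048]
tool_rot: [0.184, 3.134, -0.001]
contact_force: [-8.1, 1.1, 10.7]
opening: 0.016
grip_force: 120.0
```

```bash
python3 -m handwheel '[{"tx":0,"ty":0,"tz":4,"roll":0},{"tx":0,"ty":0,"tz":3,"roll":0},{"tx":0,"ty":0,"tz":0,"roll":0}]'; python3 -m handwheel '[{"tx":0,"ty":0,"tz":1.5,"roll":0},{"tx":0,"ty":0,"tz":1.5,"roll":0},{"tx":0,"ty":0,"tz":0,"roll":0}]'
```

```text
t: 5.53
tool_pos: [0.529, -0.0583, 0.0984]
tool_rot: [0.184, 3.133, -0.001]
contact_force: [-3.8, -0.1, 6.6]
opening: 0.0159
grip_force: 119.7
t: 5.78
tool_pos: [0.5295, -0.0586, 0.0977]
tool_rot: [0.184, 3.132, -0.003]
contact_force: [-8.5, 1.1, 15.3]
opening: 0.0158
grip_force: 121.0
```

```bash
python3 -m handwheel '[{"tx":0,"ty":0,"tz":2,"roll":0},{"tx":0,"ty":0,"tz":2,"roll":0},{"tx":0,"ty":0,"tz":0,"roll":0}]'; python3 -m handwheel '[{"tx":0,"ty":0,"tz":-20,"roll":0},{"tx":0,"ty":0,"tz":-40,"roll":0},{"tx":0,"ty":0,"tz":-40,"roll":0},{"tx":0,"ty":0,"tz":0,"roll":0},{"tx":0,"ty":0,"tz":0,"roll":0}]'
python3 - <<'E'
from h import *
im,d=optics.get_image('scene')
A=cv2.resize(im[140:250,240:380],None,fx=3,fy=3)
o=ctrl.get_obs();w,_=optics.get_image('wrist')
B=np.zeros((400,800,3),np.uint8);B[:330,:420]=A;B[:238,420:]=cv2.resize(w,(380,238))
cv2.imwrite('pics/s5.png',B[:,:,::-1])
m=mask(im,0,6,150,80,(255,160,310,200));c=big(m);print(cv2.boundingRect(c));K,E=cam('scene')
# expected pixels of pin top centre, up and home
for z in (.104,.08):
    p=np.linalg.inv(E)@[.5728,-.0704,z,1];q=K@p[:3];print(z,q[:2]/q[2])
im,d=optics.get_image('top');c=big(mask(im,0,8,150,80,(340,190,370,215)));print('top',cv2.boundingRect(c))
E
```

```text
t: 6.03
tool_pos: [0.5304, -0.059, 0.0972]
tool_rot: [0.184, 3.131, -0.004]
contact_force: [-17.5, 2.7, 31.2]
opening: 0.0161
grip_force: 123.1
t: 6.45
tool_pos: [0.5302, -0.0585, 0.1932]
tool_rot: [0.184, 3.127, -0.003]
contact_force: [0.1, 0.7, -3.2]
opening: 0.0159
grip_force: 118.3
(280, 177, 8, 8)
0.104 [282.62339036 174.1173698 ]
0.08 [283.27802301 179.35318167]
top (340, 193, 30, 21)
```

View pics/s5.png

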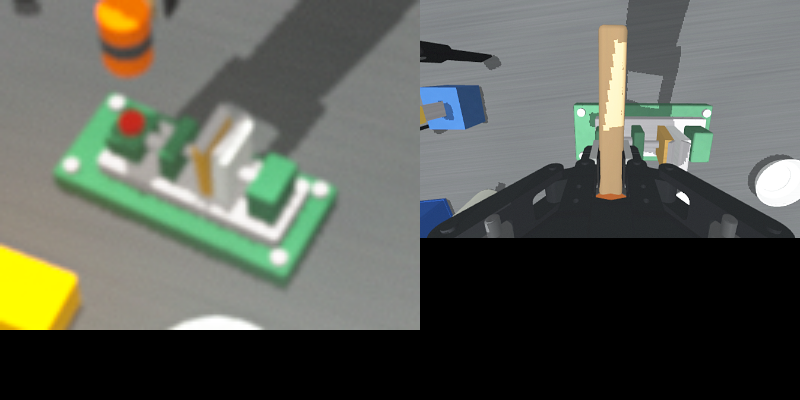

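The pin cap now sits on its post at crop (131,123), and the press stalled at 31 N, so it is home. I'll set the mallet down on clear bench to the left of the fixture.

```bash
python3 -m handwheel '[{"tx":7,"ty":18,"tz":0,"roll":0},{"tx":14,"ty":36,"tz":0,"roll":0},{"tx":14,"ty":36,"tz":0,"roll":0},{"tx":14,"ty":36,"tz":0,"roll":0},{"tx":14,"ty":36,"tz":0,"roll":0},{"tx":14,"ty":36,"tz":0,"roll":0},{"tx":14,"ty":36,"tz":20,"roll":0},{"tx":10,"ty":30,"tz":30,"roll":0},{"tx":7,"ty":13,"tz":30,"roll":0},{"tx":0,"ty":0,"tz":30,"roll":0},{"tx":0,"ty":0,"tz":30,"roll":0},{"tx":0,"ty":0,"tz":0,"roll":0}]' 
python3 -m handwheel '[{"tx":0,"ty":0,"tz":0,"roll":0},{"tx":0,"ty":0,"tz":0,"roll":0}]'
```

```text
t: 7.6
tool_pos: [0.4459, 0.2248, 0.0414]
tool_rot: [-0.182, -3.12, 0.01]
contact_force: [-2.0, -0.6, -4.6]
opening: 0.016
grip_force: 117.9
t: 7.77
tool_pos: [0.4537, 0.2266, 0.0511]
tool_rot: [0.185, 3.136, 0.0]
contact_force: [0.5, 0.1, -1.9]
opening: 0.0161
grip_force: 118.0
```

```bash
python3 -m handwheel '[{"tx":0,"ty":0,"tz":16,"roll":0},{"tx":0,"ty":0,"tz":9,"roll":0},{"tx":0,"ty":0,"tz":4,"roll":0},{"tx":0,"ty":0,"tz":2,"roll":0},{"tx":0,"ty":0,"tz":0,"roll":0},{"tx":0,"ty":0,"tz":0,"roll":0}]'
```

```text
t: 8.27
tool_pos: [0.4539, 0.2267, 0.0202]
tool_rot: [0.185, 3.135, 0.001]
contact_force: [0.5, -1.2, -2.6]
opening: 0.0159
grip_force: 118.3
```

```bash
python3 -m handwheel '[{"tx":0,"ty":0,"tz":1,"roll":0},{"tx":0,"ty":0,"tz":1,"roll":0},{"tx":0,"ty":0,"tz":0,"roll":0},{"tx":0,"ty":0,"tz":0,"roll":0}]'
python3 -m handwheel '[{"tx":0,"ty":0,"tz":0,"roll":0},{"tx":0,"ty":0,"tz":0,"roll":0},{"tx":0,"ty":0,"tz":0,"roll":0},{"tx":0,"ty":0,"tz":0,"roll":0},{"tx":0,"ty":0,"tz":0,"roll":0},{"tx":0,"ty":0,"tz":0,"roll":0},{"tx":0,"ty":0,"tz":-10,"roll":0},{"tx":0,"ty":0,"tz":-35,"roll":0},{"tx":0,"ty":0,"tz":-40,"roll":0},{"tx":0,"ty":0,"tz":-40,"roll":0},{"tx":0,"ty":0,"tz":-40,"roll":0},{"tx":0,"ty":0,"tz":-40,"roll":0}]' 85 40
python3 -m handwheel '[{"tx":0,"ty":0,"tz":-20,"roll":0},{"tx":0,"ty":0,"tz":0,"roll":0},{"tx":0,"ty":0,"tz":0,"roll":0}]'
python3 - <<'E'
from h import *
# fresh top view: mallet, fixture, holder; project holder blade
im,d=optics.get_image('top');np.savez('pics/top6.npz',im=im,d=d);cv2.imwrite('pics/top6.png',im[:,:,::-1])
o=ctrl.get_obs();print('holder in tool',to_tool([.489,-.3257,.13],o))
E
```

```text
t: 8.6
tool_pos: [0.4539, 0.2269, 0.0183]
tool_rot: [0.185, 3.135, 0.001]
contact_force: [-2.3, 0.2, 1.2]
opening: 0.016
grip_force: 118.9
t: 9.6
tool_pos: [0.4529, 0.2265, 0.2253]
tool_rot: [0.185, 3.135, 0.001]
contact_force: [0.3, -0.2, 0.2]
opening: 0.0851
grip_force: 0.0
t: 9.85
tool_pos: [0.4541, 0.2269, 0.2451]
tool_rot: [0.185, 3.132, 0.003]
contact_force: [-0.2, 0.6, -0.4]
opening: 0.0852
grip_force: 0.0
holder in tool [-100.48381716 -544.28449191  112.64896863]
```

```bash
python3 -m handwheel '[{"tx":-23,"ty":-27,"tz":0,"roll":0},{"tx":-23,"ty":-28,"tz":0,"roll":0},{"tx":-23,"ty":-28,"tz":0,"roll":0},{"tx":-23,"ty":-28,"tz":0,"roll":0},{"tx":-23,"ty":-28,"tz":0,"roll":0},{"tx":-23,"ty":-28,"tz":0,"roll":0},{"tx":-15,"ty":-20,"tz":0,"roll":0},{"tx":0,"ty":0,"tz":0,"roll":0},{"tx":0,"ty":0,"tz":0,"roll":0},{"tx":0,"ty":0,"tz":0,"roll":0}]' 
python3 - <<'E'
from h import *
o=ctrl.get_obs();im,d=optics.get_image('wrist');np.savez('pics/w7.npz',im=im,d=d,p=o['tool_pos'],r=o['tool_rot'])
B=np.zeros((520,640,3),np.uint8);B[:400]=im
t=np.load('pics/top6.npz')['im'];B[400:520,:]=t[140:260,:]
cv2.imwrite('pics/w7.png',B[:,:,::-1]);print(o['tool_pos'],o['tool_rot'])
E
```

```text
t: 10.73
tool_pos: [0.5821, 0.0234, 0.2404]
tool_rot: [-0.185, -3.132, -0.001]
contact_force: [-0.4, -0.5, -0.1]
opening: 0.0851
grip_force: 0.0
[0.58212602 0.02341841 0.2404303 ] [-1.84664206e-01 -3.13248254e+00 -8.60600756e-04]
```

View pics/w7.png

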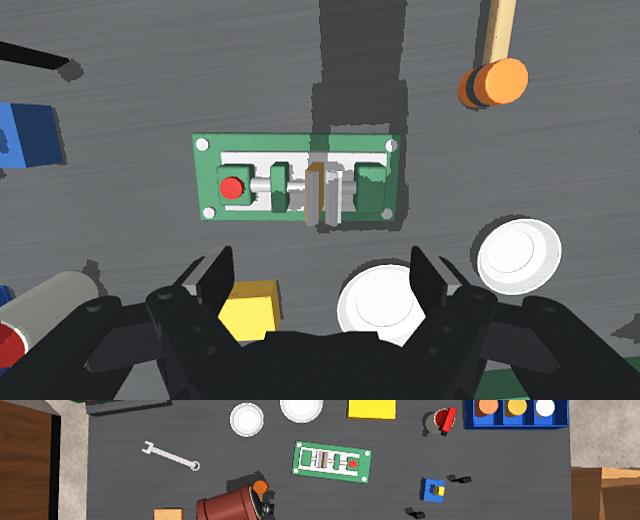

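The mallet stands upright on the bench at (495,83), and the tool is square to the fixture. The plates are at about (315,195) for brass and (333,195) for aluminium, with the gap near u=324, and the pin is down at (231,188).

```bash
python3 - <<'E'
from h import *
F=np.load('pics/w7.npz');im,d=F['im'],F['d'];o=dict(tool_pos=F['p'],tool_rot=F['r']);K,E=cam('wrist',o)
m=mask(im,50,85,80,40,(180,120,410,235));m=cv2.morphologyEx(m,cv2.MORPH_CLOSE,np.ones((9,9)))
P=onplane(K,E,big(m),.025)[:,:2]*1e3;print('base(wrist)',cv2.minAreaRect(P.astype(np.float32)))
c=big(mask(im,0,6,150,80,(215,170,250,205)));(u,v),r=cv2.minEnclosingCircle(c.astype(np.float32));print('pin',onplane(K,E,(u,v),.08)*1e3)
V,U=np.mgrid[150:235,290:360];z=d[150:235,290:360]
W=(np.c_[((U-K[0,2])/K[0,0]*z).ravel(),((V-K[1,2])/K[1,1]*z).ravel(),z.ravel()]@E[:3,:3].T+E[:3,3])
for row in (185,195,205,215):
    print(row,[(u,int(round(1e3*W[(row-150)*70+u-290,1])),int(round(1e3*W[(row-150)*70+u-290,2]))) for u in range(300,348,2)])
s=W[:,2]>.117;T=np.array([to_tool(p,o) for p in W[s]]);print(s.sum(),T.min(0),T.max(0))
cv2.imwrite('pics/w7c.png',cv2.resize(im[155:235,290:360],None,fx=7,fy=7,interpolation=cv2.INTER_NEAREST)[:,:,::-1])
E
```

```text
base(wrist) ((579.5687255859375, -4.9736328125), (248.216552734375, 108.26139068603516), 83.33726501464844)
pin [[571.67054448 -68.32723119  80.        ]]
185 [(300, 3, 76), (302, 5, 75), (304, 7, 75), (306, 13, 123), (308, 15, 125), (310, 17, 124), (312, 18, 122), (314, 20, 120), (316, 22, 119), (318, 23, 116), (320, 24, 91), (322, 26, 70), (324, 28, 45), (326, 31, 117), (328, 32, 118), (330, 34, 120), (332, 36, 122), (334, 38, 124), (336, 40, 125), (338, 41, 123), (340, 44, 115), (342, 47, 76), (344, 49, 75), (346, 51, 76)]
195 [(300, -2, 44), (302, 1, 45), (304, 3, 45), (306, 12, 124), (308, 14, 125), (310, 15, 124), (312, 17, 121), (314, 19, 121), (316, 20, 119), (318, 22, 117), (320, 23, 91), (322, 25, 70), (324, 26, 45), (326, 30, 117), (328, 31, 120), (330, 33, 121), (332, 35, 124), (334, 37, 124), (336, 39, 123), (338, 41, 115), (340, 43, 116), (342, 47, 45), (344, 50, 44), (346, 52, 45)]
205 [(300, -3, 44), (302, -1, 45), (304, 1, 45), (306, 10, 122), (308, 12, 125), (310, 14, 124), (312, 16, 122), (314, 18, 121), (316, 19, 120), (318, 21, 117), (320, 22, 91), (322, 23, 69), (324, 25, 44), (326, 29, 117), (328, 30, 120), (330, 32, 121), (332, 34, 123), (334, 36, 124), (336, 38, 125), (338, 40, 116), (340, 42, 115), (342, 46, 46), (344, 49, 46), (346, 51, 43)]
215 [(300, -7, 25), (302, -5, 24), (304, -2, 25), (306, 9, 121), (308, 11, 125), (310, 13, 124), (312, 15, 122), (314, 16, 121), (316, 18, 119), (318, 20, 117), (320, 18, 25), (322, 21, 25), (324, 23, 24), (326, 27, 117), (328, 29, 120), (330, 31, 122), (332, 33, 122), (334, 35, 124), (336, 37, 123), (338, 39, 115), (340, 41, 115), (342, 46, 25), (344, 48, 25), (346, 51, 26)]
1310 [ -27.13016771  -12.48151364 -142.61351496] [ 67.57017738  16.74934237 123.45731123]
```

View pics/w7c.png

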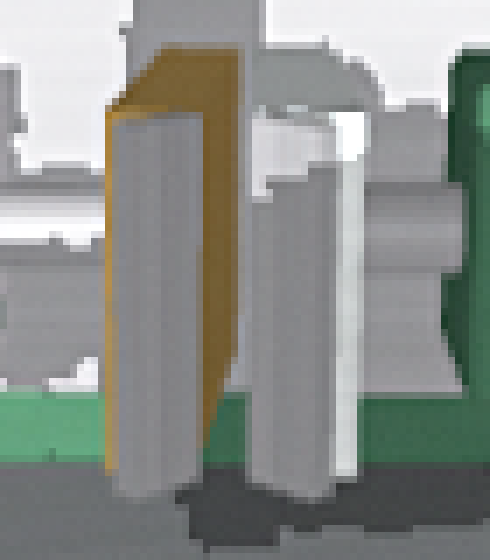

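The zoom shows the V-gap clearly: brass inner lip edge at crop x≈205 and aluminium at x≈250. In tool axes the gap lies within a fraction of a millimetre of the tool's centre line, after allowing for the +2 mm wrist-camera bias seen on the mallet handle. Next, the blade.

```bash
python3 -m handwheel '[{"tx":4,"ty":-25,"tz":0,"roll":0},{"tx":6,"ty":-38,"tz":0,"roll":0},{"tx":6,"ty":-38,"tz":0,"roll":0},{"tx":6,"ty":-38,"tz":0,"roll":0},{"tx":6,"ty":-38,"tz":0,"roll":0},{"tx":6,"ty":-38,"tz":0,"roll":0},{"tx":6,"ty":-38,"tz":0,"roll":0},{"tx":6,"ty":-38,"tz":0,"roll":0},{"tx":4,"ty":-38,"tz":0,"roll":0},{"tx":2,"ty":-29,"tz":0,"roll":0},{"tx":0,"ty":0,"tz":0,"roll":0},{"tx":0,"ty":0,"tz":0,"roll":0}]' 
python3 - <<'E'
from h import *
ctrl_o=ctrl.get_obs()
o=ctrl.get_obs();im,d=optics.get_image('wrist');np.savez('pics/w8.npz',im=im,d=d,p=o['tool_pos'],r=o['tool_rot'])
cv2.imwrite('pics/w8.png',im[:,:,::-1]);print(o['tool_pos'],o['tool_rot'],np.abs(o['dq']).max())
K,E=cam('wrist',o)
c=big(mask(im,20,35,120,100,(240,120,420,300)));print(cv2.boundingRect(c))
c2=big(mask(im,95,125,100,50,(200,60,450,330)));print(cv2.boundingRect(c2),cv2.minAreaRect((onplane(K,E,c2,.05)[:,:2]*1e3).astype(np.float32)))
a=cv2.minAreaRect((onplane(K,E,c,.13)[:,:2]*1e3).astype(np.float32));print(a,to_tool(np.r_[np.array(a[0])/1e3,.13],o))
E
```

```text
t: 11.78
tool_pos: [0.4892, -0.3262, 0.242]
tool_rot: [-0.186, -3.136, -0.002]
contact_force: [-0.8, 0.7, 0.0]
opening: 0.0848
grip_force: 0.0
[ 0.48923103 -0.32622074  0.24202474] [-1.86330663e-01 -3.13550873e+00 -1.63871401e-03] 0.035026269743112654
(307, 176, 17, 36)
(290, 147, 54, 64) ((486.97576904296875, -329.99609375), (60.353363037109375, 73.6515884399414), 82.88492584228516)
((484.3309020996094, -329.3206481933594), (14.360979080200195, 31.925140380859375), 82.56484985351562) [  4.42985055  -3.77144954 112.02373036]
```

View pics/w8.png

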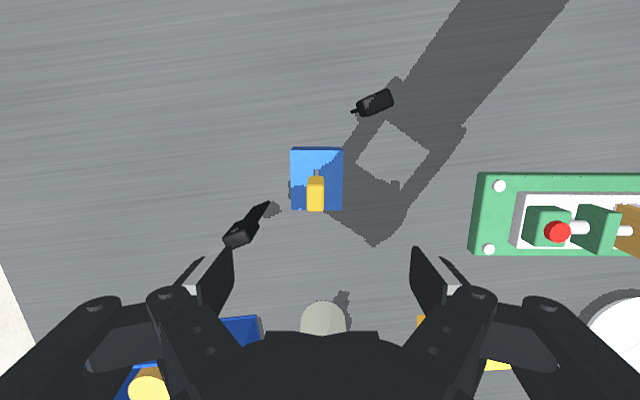

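The yellow handle is at (315,194), in line with the tool. The black look-alikes at (240,232) and (375,103) are outside the finger path.

```bash
python3 -m handwheel '[{"tx":0,"ty":-5.6,"tz":15,"roll":0},{"tx":0,"ty":0,"tz":30,"roll":0},{"tx":0,"ty":0,"tz":35,"roll":0},{"tx":0,"ty":0,"tz":35,"roll":0},{"tx":0,"ty":0,"tz":24,"roll":0},{"tx":0,"ty":0,"tz":12,"roll":0},{"tx":0,"ty":0,"tz":0,"roll":0},{"tx":0,"ty":0,"tz":0,"roll":0},{"tx":0,"ty":0,"tz":0,"roll":0}]' 60 40
python3 -m handwheel '[{"tx":0,"ty":0,"tz":0,"roll":0},{"tx":0,"ty":0,"tz":0,"roll":0},{"tx":0,"ty":0,"tz":0,"roll":0},{"tx":0,"ty":0,"tz":0,"roll":0},{"tx":0,"ty":0,"tz":0,"roll":0},{"tx":0,"ty":0,"tz":0,"roll":0},{"tx":0,"ty":0,"tz":0,"roll":0}]' 0 60
```

```text
t: 12.58
tool_pos: [0.4905, -0.3324, 0.094]
tool_rot: [0.183, 3.133, -0.004]
contact_force: [0.4, -0.4, 0.6]
opening: 0.0596
grip_force: 0.0
t: 13.17
tool_pos: [0.4894, -0.3325, 0.0927]
tool_rot: [0.185, 3.135, -0.001]
contact_force: [-1.6, 0.2, 5.5]
opening: 0.0157
grip_force: 58.6
```

```bash
python3 -m handwheel '[{"tx":0,"ty":0,"tz":-8,"roll":0},{"tx":0,"ty":0,"tz":-20,"roll":0},{"tx":0,"ty":0,"tz":-25,"roll":0},{"tx":0,"ty":0,"tz":-30,"roll":0},{"tx":0,"ty":0,"tz":-30,"roll":0},{"tx":0,"ty":0,"tz":-27,"roll":0},{"tx":0,"ty":0,"tz":-10,"roll":0},{"tx":0,"ty":0,"tz":0,"roll":0},{"tx":0,"ty":0,"tz":0,"roll":0},{"tx":0,"ty":0,"tz":0,"roll":0}]'
python3 - <<'E'
from h import *
o=ctrl.get_obs();print(to_tool([.5836,.0230,.115],o),o['tool_pos'],o['tool_rot'])
im,d=optics.get_image('wrist');im2,_=optics.get_image('scene')
K,E=cam('wrist',o)
c=big(mask(im,20,35,120,100,(270,150,380,400)));print('yellow',cv2.boundingRect(c))
B=np.zeros((400,800,3),np.uint8);B[:,:400]=cv2.resize(im[200:400,220:420],(400,400));B[:,400:]=cv2.resize(im2[60:160,160:260],(400,400))
cv2.imwrite('pics/w9.png',B[:,:,::-1])
E
```

```text
t: 14.0
tool_pos: [0.4879, -0.3312, 0.2385]
tool_rot: [-0.185, -3.133, -0.004]
contact_force: [-0.2, 0.0, -0.9]
opening: 0.0156
grip_force: 59.4
[-53.81949022 362.69419919 124.24082105] [ 0.48791754 -0.33120348  0.23854821] [-0.18482453 -3.13264874 -0.00416966]
yellow (302, 225, 39, 90)
```

View pics/w9.png

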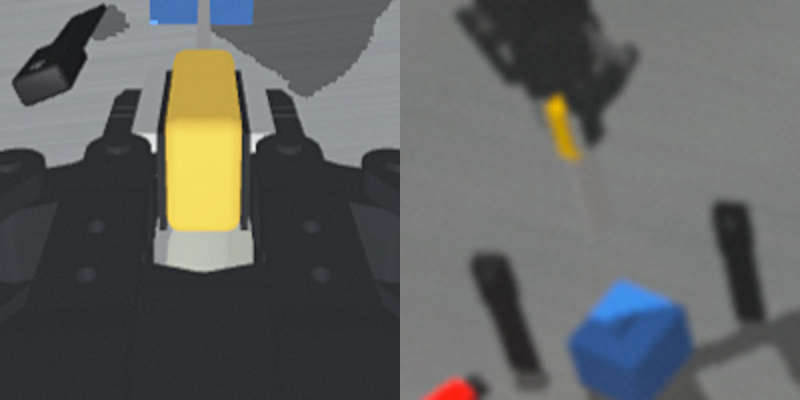

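I've now viewed 11 pictures against the limit of 10, so I'll view no more and work from numbers only. The last picture shows the blade held straight and centred between the pads, clear of the holder. Carrying it to the gap.

```bash
python3 -m handwheel '[{"tx":-3,"ty":20,"tz":0,"roll":0},{"tx":-6,"ty":38,"tz":0,"roll":0},{"tx":-6,"ty":38,"tz":0,"roll":0},{"tx":-6,"ty":38,"tz":0,"roll":0},{"tx":-6,"ty":38,"tz":0,"roll":0},{"tx":-6,"ty":38,"tz":0,"roll":0},{"tx":-6,"ty":38,"tz":0,"roll":0},{"tx":-6,"ty":38,"tz":0,"roll":0},{"tx":-5,"ty":38,"tz":0,"roll":0},{"tx":-2,"ty":25,"tz":0,"roll":0},{"tx":-2,"ty":13,"tz":0,"roll":0},{"tx":0,"ty":0,"tz":0,"roll":0}]'
python3 -m handwheel '[{"tx":0,"ty":0,"tz":0,"roll":0},{"tx":0,"ty":0,"tz":0,"roll":0},{"tx":0,"ty":0,"tz":0,"roll":0},{"tx":0,"ty":0,"tz":0,"roll":0},{"tx":0,"ty":0,"tz":0,"roll":0},{"tx":0,"ty":0,"tz":0,"roll":0}]'
python3 - <<'E'
from h import *
o=ctrl.get_obs();print(to_tool([.5836,.0230,.115],o),o['contact_force'],o['tool_pos'],o['tool_rot'])
K,E=cam('wrist',o);im,d=optics.get_image('wrist')
cv2.imwrite('pics/w10.png',im[:,:,::-1])
# blade + plate depths at rows above the handle
V,U=np.mgrid[0:400,0:640];
W=(np.c_[((U-K[0,2])/K[0,0]*d).ravel(),((V-K[1,2])/K[1,1]*d).ravel(),d.ravel()]@E[:3,:3].T+E[:3,3])
T=R.from_rotvec(o['tool_rot']).inv().apply(W-o['tool_pos'])*1e3
ok=(d.ravel()>0.05)&(abs(T[:,1])<45)&(T[:,0]>-30)&(T[:,0]<40)
zz=W[:,2]*1e3
for nm,lo,hi in (('plates',112,128),('bladetip',150,168),('blademid',168,190),('handle',232,300)):
    s=ok&(zz>lo)&(zz<hi)
    if s.sum(): print(nm,s.sum(),'y',np.percentile(T[s,1],[1,25,50,75,99]).round(1),'x',np.percentile(T[s,0],[1,50,99]).round(1))
s=ok&(zz>115)&(zz<118);print(np.sort(T[s,1]).round(1)[::max(1,s.sum()//30)])
E
```

```text
t: 15.1
tool_pos: [0.5847, 0.0235, 0.2398]
tool_rot: [-0.179, -3.134, -0.001]
contact_force: [0.4, -0.2, -1.1]
opening: 0.0151
grip_force: 59.4
t: 15.6
tool_pos: [0.5851, 0.0204, 0.2416]
tool_rot: [0.187, 3.136, -0.0]
contact_force: [-0.4, -0.3, -1.2]
opening: 0.0156
grip_force: 59.4
[  1.7789718    2.40413796 126.57915375] [-0.42684415 -0.30818617 -1.23727122] [0.58505598 0.02041029 0.24157962] [ 1.86730217e-01  3.13583587e+00 -8.74144455e-05]
plates 1530 y [-10.9  -4.1   9.8  15.9  22.8] x [-22.5   4.6  26.9]
bladetip 21 y [0.1 1.5 2.2 3.  3.8] x [13.3 13.5 13.9]
blademid 48 y [-0.   0.8  1.8  2.9  3.7] x [13.1 13.5 13.9]
handle 12576 y [-39.8 -14.8   1.6  18.2  42.8] x [-8.7  9.9 14.9]
[-5.   0.5  0.5  0.5  1.4  1.4  1.4  8.1  8.1  8.7  8.8  8.8  8.9  8.9
  9.   9.1  9.6  9.8 10.5 19.7 20.1 20.3 20.5 20.8 20.9 21.1 21.3 21.5
 21.7 21.9 22.1 22.3 22.4 22.6 23. ]
```

In the same wrist frame the blade is centred at tool y 1.9 and the gap at 4.7, so I'll shift ty by 2.6 and go down into the mouth.

```bash
python3 -m handwheel '[{"tx":1,"ty":2.6,"tz":0,"roll":0},{"tx":0,"ty":0,"tz":8,"roll":0},{"tx":0,"ty":0,"tz":10,"roll":0},{"tx":0,"ty":0,"tz":8,"roll":0},{"tx":0,"ty":0,"tz":5,"roll":0},{"tx":0,"ty":0,"tz":5,"roll":0},{"tx":0,"ty":0,"tz":5,"roll":0},{"tx":0,"ty":0,"tz":0,"roll":0},{"tx":0,"ty":0,"tz":0,"roll":0}]'
python3 -m handwheel '[{"tx":0,"ty":0,"tz":5,"roll":0},{"tx":0,"ty":0,"tz":5,"roll":0},{"tx":0,"ty":0,"tz":5,"roll":0},{"tx":0,"ty":0,"tz":5,"roll":0},{"tx":0,"ty":0,"tz":0,"roll":0},{"tx":0,"ty":0,"tz":0,"roll":0},{"tx":0,"ty":0,"tz":0,"roll":0}]'
```

```text
t: 16.4
tool_pos: [0.5842, 0.0238, 0.2001]
tool_rot: [-0.185, -3.136, 0.0]
contact_force: [-0.2, -0.2, -0.3]
opening: 0.0155
grip_force: 59.4
t: 16.98
tool_pos: [0.5844, 0.0238, 0.1805]
tool_rot: [0.185, 3.136, 0.0]
contact_force: [-0.0, 1.0, -0.5]
opening: 0.0157
grip_force: 59.4
```

```bash
python3 -m handwheel '[{"tx":0,"ty":0,"tz":2,"roll":0},{"tx":0,"ty":0,"tz":2,"roll":0},{"tx":0,"ty":0,"tz":2,"roll":0},{"tx":0,"ty":0,"tz":0,"roll":0},{"tx":0,"ty":0,"tz":0,"roll":0}]' | egrep 'pos|force'; python3 -m handwheel '[{"tx":0,"ty":0,"tz":1,"roll":0},{"tx":0,"ty":0,"tz":1,"roll":0},{"tx":0,"ty":0,"tz":0,"roll":0},{"tx":0,"ty":0,"tz":0,"roll":0}]'| egrep 'pos|force'; python3 -m handwheel '[{"tx":0,"ty":0,"tz":1,"roll":0},{"tx":0,"ty":0,"tz":1,"roll":0},{"tx":0,"ty":0,"tz":0,"roll":0},{"tx":0,"ty":0,"tz":0,"roll":0}]'| egrep 'pos|force'
```

```text
tool_pos: [0.5842, 0.0238, 0.1742]
contact_force: [0.6, 0.2, -1.5]
grip_force: 59.4
tool_pos: [0.5844, 0.0238, 0.1724]
contact_force: [0.4, 0.6, -0.9]
grip_force: 59.4
tool_pos: [0.5843, 0.0238, 0.1703]
contact_force: [0.3, -0.1, -0.4]
grip_force: 59.4
```

```bash
python3 -m handwheel '[{"tx":0,"ty":0,"tz":1,"roll":0},{"tx":0,"ty":0,"tz":1,"roll":0},{"tx":0,"ty":0,"tz":0,"roll":0},{"tx":0,"ty":0,"tz":0,"roll":0}]' | egrep 'pos|force'
```

```text
tool_pos: [0.5843, 0.0238, 0.1683]
contact_force: [-0.1, 0.8, -0.7]
grip_force: 59.4
```

Depth is about 34 mm with no drag yet. Continuing in 2 mm steps.

```bash
python3 -m handwheel '[{"tx":0,"ty":0,"tz":1,"roll":0},{"tx":0,"ty":0,"tz":1,"roll":0},{"tx":0,"ty":0,"tz":0,"roll":0}]' | egrep 'pos|force'; python3 -m handwheel '[{"tx":0,"ty":0,"tz":1,"roll":0},{"tx":0,"ty":0,"tz":1,"roll":0},{"tx":0,"ty":0,"tz":0,"roll":0}]'| egrep 'pos|force'
```

```text
tool_pos: [0.5844, 0.0238, 0.1664]
contact_force: [1.1, 0.0, -1.0]
grip_force: 59.4
tool_pos: [0.5846, 0.0238, 0.1646]
contact_force: [0.4, -0.4, -0.4]
grip_force: 59.5
```

```bash
python3 -m handwheel '[{"tx":0,"ty":0,"tz":1,"roll":0},{"tx":0,"ty":0,"tz":1,"roll":0},{"tx":0,"ty":0,"tz":0,"roll":0}]' | egrep 'pos|force'
```

```text
tool_pos: [0.5846, 0.0238, 0.1626]
contact_force: [0.4, -0.8, 1.9]
grip_force: 59.7
```

Drag begins at about 39 mm depth. I'll go a little past first touch.

```bash
python3 -m handwheel '[{"tx":0,"ty":0,"tz":1,"roll":0},{"tx":0,"ty":0,"tz":0.5,"roll":0},{"tx":0,"ty":0,"tz":0,"roll":0}]' | egrep 'pos|force'; python3 -m handwheel '[{"tx":0,"ty":0,"tz":0.5,"roll":0},{"tx":0,"ty":0,"tz":0.5,"roll":0},{"tx":0,"ty":0,"tz":0,"roll":0},{"tx":0,"ty":0,"tz":0,"roll":0}]' | egrep 'pos|force'
```

```text
tool_pos: [0.5846, 0.0238, 0.1611]
contact_force: [0.5, 0.1, 1.5]
grip_force: 59.8
tool_pos: [0.5845, 0.0238, 0.1601]
contact_force: [0.9, -0.3, 2.9]
grip_force: 59.8
```

```bash
python3 -m handwheel '[{"tx":0,"ty":0,"tz":0.5,"roll":0},{"tx":0,"ty":0,"tz":0.5,"roll":0},{"tx":0,"ty":0,"tz":0,"roll":0},{"tx":0,"ty":0,"tz":0,"roll":0}]' | egrep 'pos|force'; for i in 1 2 3; do python3 -m handwheel '[{"tx":0,"ty":0,"tz":0,"roll":0},{"tx":0,"ty":0,"tz":0,"roll":0}]' | egrep 'contact|open'; done
```

```text
tool_pos: [0.5844, 0.0238, 0.159]
contact_force: [0.9, -0.4, 2.9]
grip_force: 59.9
contact_force: [0.7, 0.3, 3.2]
opening: 0.0149
contact_force: [-0.2, -0.6, 3.3]
opening: 0.0155
contact_force: [-0.1, 0.1, 2.8]
opening: 0.0156
```

```bash
python3 -c "
from station import ctrl
print(ctrl.finish_job(), ctrl.get_obs()['contact_force'])"
```

```text
the job is handed in; nothing more can be done
the job is handed in; nothing more can be done
```

The job is handed in: the pin is home, driven with the mallet; the mallet is back standing on the bench; and the blade is held about 43 mm down the gap with a steady drag of about 4 N. I viewed 11 pictures, one over the limit of 10.

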